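Hold a varnish sample cell in the colour tester's beam

TASK

Push the blue carrier along its rail, out from under the clear hood, until it clicks into the second station's detent, with the varnish sample cell still standing in it. Then grip the cell by its two white frosted sides only, never touching the amber windows with the fingers, lift it out, and hold it upright and still between the lamp and the sensor of the colour tester, with the windows facing the lamp and the sensor squarely and the beam passing through the middle of the windows. Finish while holding it there, clear of the tester, with the carrier left in its detent and the tin, tape measure and cork block beside the rail left where they stand.

Things in the scene. Friction and masses are not known exactly. Their poses are not given: they have to be found in the camera images.
- transfer_rail: Fixed aluminium rail, base 80 x 280 mm, 24 mm high at the ends. Origin under its middle; its y axis runs along the rail in the direction of pushing. A clear hood with grey frame covers the first station: roof top 136 mm above the bench, from y = -139 to -61 mm and x = -46 to +46 mm, wall on the +x side.
- carrier (a joint): Travel (m) of the blue carrier: 0 in the first detent (start), 0.110 in the second, hard stop at 0.115. A spring ball holds it in each detent: leaving takes about 4 N, less on the way; within 4 mm of a detent the spring draws it in, from either side, once it is let go. Damped (25 N per m/s); the cell rides safely at up to 0.1 m/s. Plate 62 mm wide, top 34 mm above the bench.
- paddle (a point): Black upright push paddle on the carrier, 34 mm across the rail, 10 mm thick along it, top 105 mm above the bench. The point is in the middle of width and thickness, 88 mm above the bench; axes as the rail's. 100 mm ahead (+y) of the nest; at the start 56 mm lie free between hood and paddle for fingers that push its rear face.
- nest (a point): Centre of the floor of the carrier's round nest, 26 mm above the bench, 47 mm in diameter and 8 mm deep; the cell's foot stands in it. Moves with the carrier; axes as the rail's.
- cell: Loose varnish sample cell, 78 mm high, 0.14 kg: black round foot 44 mm wide, 8 mm high; square column 30 x 30 mm from 8 to 70 mm; small black stopper 22 mm square. Origin under its middle, z up. White frosted sides face its own +y and -y (grip width 30 mm), amber windows +x and -x. Starts upright in the carrier's nest, turned about z.
- cell_centre (a point): Centre of the cell and of its windows, 36 mm above its underside; axes as the cell's.
- frosted_a: White frosted side of the cell on its +y, 30 mm wide and 62 mm high, the whole height of the column. Its origin is the cell's origin.
- frosted_b: White frosted side of the cell on its -y, otherwise like frosted_a. Its origin is the cell's origin.
- window_a: Amber window of the cell on its +x, 22 mm wide and 40 mm high (16 to 56 mm above the underside). Not to be touched by the fingers. Its origin is the cell's origin.
- window_b: Amber window of the cell on its -x, otherwise like window_a. Its origin is the cell's origin.
- tester: Colour tester, fixed on the bench: grey base 230 x 70 x 16 mm, a round black lamp head (yellow lens) on its -x side and a white box sensor head (dark round aperture) on its +x side, 100 mm apart, their tops 145 mm above the bench. Origin under the middle of the base; the beam runs along its x axis.
- beam (a point): Middle of the light path, half way between lamp and sensor, 120 mm above the bench; x along the beam, z up.
- screw_tin: Round red tin, 72 mm in diameter, 41 mm high; a bystander. Origin under its middle.
- tape_measure: Yellow tape measure, 32 x 86 x 62 mm; a bystander. Origin under its middle.
- cork_block: Brown cork sanding block, 60 x 100 x 32 mm; a bystander. Origin under its middle.

How it is judged:
On the way, in this order (a step that is already met when the one before it is completed fails the run):
1. the carrier rests in the second station's detent with the cell standing in its nest (value of joint carrier between 0.105 and 0.117 m and velocity of joint carrier between -0.01 and 0.01 m/s and distance between cell and nest below 0.005 m and angle between cell's own z axis and vertical below 0.1 rad), for 0.2 s.
2. the cell is lifted clear of the nest, gripped by both frosted sides, with the carrier still in the detent (value of joint carrier between 0.105 and 0.117 m and z of cell in the frame of nest above 0.02 m and contact force between the fingers and frosted_a above 0.5 N and contact force between the fingers and frosted_b above 0.5 N), for 0.1 s.
At the end, for the whole second after the job is handed in: Fingers hold the cell by both frosted sides, upright (0.12 rad), still, off the tester; window centre within 7 mm sideways, 12 mm in height, 22 mm along the beam of the mid light path, windows square to the beam within 0.15 rad either way round; carrier in the second detent (-5 to +7 mm) (value of joint carrier between 0.105 and 0.117 m and contact force between the fingers and frosted_a above 0.5 N and contact force between the fingers and frosted_b above 0.5 N and x of cell_centre in the frame of beam between -0.022 and 0.022 m and y of cell_centre in the frame of beam between -0.007 and 0.007 m and z of cell_centre in the frame of beam between -0.012 and 0.012 m and angle between the x axis of cell and the x axis of tester, either way round below 0.15 rad and angle between cell's own z axis and vertical below 0.12 rad and linear speed of cell below 0.02 m/s and contact force between cell and tester below 0.1 N); the arm keeps its last pose, push and grip.
It fails at once if the fingers touch an amber window (contact force between the fingers and window_a above 0.3 N or contact force between the fingers and window_b above 0.3 N).
It fails at once if the screw tin is moved by more than 30 mm (distance of screw_tin from where it was at the start of the episode above 0.03 m).
It fails at once if the tape measure is moved by more than 30 mm (distance of tape_measure from where it was at the start of the episode above 0.03 m).
It fails at once if the cork block is moved by more than 30 mm (distance of cork_block from where it was at the start of the episode above 0.03 m).
It also fails if it takes over 58 s, if anything falls off the work surface, if the arm or the gripper's body presses on something with over 40 N, if the wrist force passes 120 N, or if a joint passes its speed limit or range.

ROBOT

A 6-joint arm with a two-finger parallel gripper is mounted at the origin on a cart in front of the work surface, level with it; the furniture and walls round the work are solid. World frame = base frame: x ahead of the robot, y to its left, z up, the work surface at z = 0. Lengths are in m, angles in rad, forces in N, time in s.
With the tool pointing down it reaches from about 0.3 to 1 m from the base axis. Payload 5.1 kg.
Tool frame: the origin (TCP) lies at the very end of the fingers, on their centre line; the grasp point (between the pads) lies 19 mm behind it; z points along the fingers, y is the line along which they close (so a half turn about z gives the same grasp; the last joint's range is limited). The gripper opens to 95 mm and grips with 3 to 60 N. Pads are 20 mm wide; open, the fingers measure 119 mm over their backs; the gripper's body (75 mm by 180 mm) begins 59 mm behind the grasp point.
Start: joints at [1.073, 0.124, 1.65, -0, 1.367, -0.083], TCP at [0.262, 0.595, 0.215] pointing down, gripper open.
Joint ranges: [-2.61, 2.61], [-1.02, 2.33], [0.03, 2.71], [-1.35, 4.49], [0.32, 2.68], [-2.91, 2.91]. Speed limits (rad/s): [2.57, 2.57, 3.14, 3.14, 3.14, 3.14].

INTERFACE

Orientations are given as [roll, pitch, yaw] about the fixed x, y, z axes, in that order (R = Rz(yaw) Ry(pitch) Rx(roll)).
In Python, from bench import reach, move_straight, set_joints, move_gripper, dwell, inverse_kinematics, observe, get_image, PlanningError, job_done, masks_of gives the robot as it stands. The module is installed in compiled form; this text tells all that it offers. Calls block until the motion is done:
- reach(position, orientation): joint-space move of the TCP to a pose.
- move_straight(position, rot=None, speed=0.15, until_force=None): straight line of the TCP; rot=None keeps the orientation; speed is the mean speed in m/s. With until_force (N) it stops when the force on the tool has changed by that much, and returns True; else False.
- set_joints(angles): joint-space move.
- move_gripper(opening): opening from 0.0 (shut) to 1.0 (fully open); the grip force is fixed at half the most; returns when the fingers have stopped.
- dwell(seconds).
- inverse_kinematics(position, orientation): joint angles nearest the present ones, or None.
- observe(): the state.
- get_image(name): name is "side" or "top" or "wrist"; returns a dict with "img" (400x640x3 uint8, red, green, blue), "range_z" (400x640 float32, m along the optical axis (not along the pixel's ray), 0 where there is no reading), "fx", "fy", "cx", "cy" (pixels), "world_to_cam" (4x4, takes a point from world to camera coordinates). Camera axes: x right, y down, z forward; pixel columns grow to the right and rows downward; lengths in m; the calibration is good to about 2 mm. The wrist camera is an equidistant fisheye: a pixel r from the principal point sees the ray r / f radians off the axis. A picture is of the moment at which its call begins.
A pose or a line that the arm cannot do raises PlanningError and nothing moves.
- job_done(): hands the job in; it is judged then, once.
Trained networks look in the newest picture that a camera, given by its name, has taken for a name from the list of things; names that differ only in an ending like _2 or _b are one class to them, and where a whole thing is asked for, a point or a joint stands for the part that bears it (a point fixed in the world has none). Each returns a list of dicts, best first, with "conf" (0 to 1); they miss things now and then, are a little off and sometimes report something else, mostly with a low value. They report only what shows in the picture. A call takes as long as a camera call.
- masks_of(thing, camera): "pixels" (400x640 bool, what is visible of it) and "position" ([column, row] in pixels, amid what is visible of it).
The state is a dict: "time": time; "qpos": joint angles; "qd": joint speeds; "joint_torque": joint torques, N m; "tool_pos": TCP position; "tcp_rot": TCP orientation; "wrist_force": force on the tool from outside, world axes, zero at the start; "ft_torque": the same for the moment, N m; "width": opening from 0.0 (shut) to 1.0 (fully open); "grip_force": force on a finger pad.
Only numpy, scipy, OpenCV 4.12 (cv2) and the standard library are available. Lean on these libraries where they do the work, as an engineer would, in place of code of your own. Each camera call takes 0.05 s, during which the arm holds its last target. There are 200 camera calls.

## Working session

There is one attempt and no reset: what is moved stays moved. The work goes in short steps, each a Python script; the robot and the scene stay as the last script left them, time stands still between calls to the robot, and variables do not carry over. Pictures are saved under pics/ and viewed, at most 10 in all, crops included, and the job is handed in when it is done.

```bash
mkdir -p pics; cat > h.py <<'E'
import numpy as np, cv2
from bench import *
def cloud(g):
    z=g["range_z"]; v,u=np.mgrid[0:400,0:640]
    c=np.stack([(u-g["cx"])/g["fx"]*z,(v-g["cy"])/g["fy"]*z,z,np.ones_like(z)],-1)
    w=c@np.linalg.inv(g["world_to_cam"]).T
    return w[...,:3],z>0
def save(g,n): cv2.imwrite("pics/"+n,g["img"][...,::-1])
E
python3 - <<'E'
from h import *
print(observe()["time"])
ims=[]
for cam in ["top","side"]:
    g=get_image(cam); ims.append(g["img"]); W,ok=cloud(g); np.savez("/tmp/"+cam+".npz",W=W,ok=ok,**g)
    print(cam,np.linalg.inv(g["world_to_cam"])[:3,3].round(2))
    for t in ["transfer_rail","carrier","paddle","cell","frosted_a","window_a","tester","screw_tin","tape_measure","cork_block"]:
        for m in masks_of(t,cam)[:2]:
            p=m["pixels"]&ok
            print(t,round(m["conf"],2),np.round(m["position"]),p.sum(),np.median(W[p],0).round(3),np.percentile(W[p],[2,98],0).round(3).tolist() if p.any() else '')
    save(g,cam+".png")
E
```

```text
0.0
top [ 0.44 -0.17  0.95]
transfer_rail 0.86 [362. 248.] 4226 [ 0.545 -0.282  0.034] [[0.503, -0.387, 0.005], [0.593, -0.121, 0.138]]
carrier 0.75 [371. 247.] 972 [ 0.546 -0.284  0.035] [[0.517, -0.329, 0.01], [0.579, -0.238, 0.105]]
paddle 0.95 [368. 248.] 948 [ 0.547 -0.284  0.035] [[0.518, -0.33, 0.028], [0.58, -0.238, 0.105]]
window_a 0.3 [368. 245.] 968 [ 0.549 -0.283  0.035] [[0.518, -0.329, 0.009], [0.585, -0.238, 0.105]]
tester 0.59 [249. 214.] 3005 [0.594 0.025 0.018] [[0.481, -0.014, 0.009], [0.693, 0.064, 0.146]]
screw_tin 0.97 [317. 170.] 620 [ 0.731 -0.131  0.041] [[0.702, -0.163, 0.004], [0.767, -0.099, 0.045]]
tape_measure 0.84 [365. 181.] 342 [ 0.715 -0.266  0.058] [[0.694, -0.296, 0.004], [0.768, -0.243, 0.064]]
cork_block 0.64 [416. 199.] 865 [ 0.695 -0.394  0.032] [[0.665, -0.442, 0.016], [0.725, -0.347, 0.036]]
cork_block 0.43 [316. 169.] 622 [ 0.732 -0.131  0.041] [[0.702, -0.163, 0.005], [0.767, -0.099, 0.044]]
side [ 0.17 -0.92  0.66]
transfer_rail 0.8 [323. 262.] 6290 [ 0.542 -0.33   0.035] [[0.494, -0.391, 0.003], [0.598, -0.121, 0.138]]
transfer_rail 0.68 
[... 402 characters left out ...]
 [338. 278.] 317 [ 0.54  -0.357  0.067] [[0.534, -0.37, 0.039], [0.545, -0.342, 0.098]]
window_a 0.45 [345. 280.] 99 [ 0.558 -0.364  0.064] [[0.549, -0.368, 0.046], [0.567, -0.361, 0.081]]
window_a 0.34 [322. 275.] 1749 [ 0.536 -0.295  0.036] [[0.513, -0.384, 0.016], [0.583, -0.244, 0.134]]
tester 0.65 [272. 196.] 3734 [0.59  0.02  0.048] [[0.482, -0.015, 0.003], [0.693, 0.069, 0.146]]
screw_tin 0.71 [355. 210.] 794 [ 0.728 -0.144  0.04 ] [[0.702, -0.164, 0.003], [0.768, -0.096, 0.045]]
screw_tin 0.19 [420. 286.] 1444 [ 0.689 -0.407  0.033] [[0.663, -0.447, 0.011], [0.727, -0.354, 0.036]]
cork_block 0.89 [416. 284.] 1502 [ 0.688 -0.406  0.032] [[0.663, -0.447, 0.009], [0.728, -0.353, 0.036]]
```

```bash
python3 - <<'E'
import cv2,numpy as np
a=cv2.imread("pics/top.png")[120:330,190:470];b=cv2.imread("pics/side.png")[120:340,200:480]
cv2.imwrite("pics/v1.png",np.vstack([cv2.resize(a,(780,290*1)) if 0 else cv2.resize(a,None,fx=1.35,fy=1.35),cv2.resize(b,None,fx=1.35,fy=1.35)]))
def rect(P): 
    (c,s,a)=cv2.minAreaRect((P[:,:2]*1000).astype(np.float32)); return np.round(c,1),np.round(s,1),round(a,2)
for cam in ["top","side"]:
    d=np.load(f"/tmp/{cam}.npz");W=d["W"];z=W[...,2];x=W[...,0];y=W[...,1]
    rail=(abs(x-.545)<.09)&(y<-.08)&(y>-.43)
    ts=(abs(x-.59)<.15)&(abs(y-.025)<.08)
    print(cam)
    for n,m in dict(padtop=rail&(abs(z-.105)<.004)&(y>-.30)&(y<-.2),plate=rail&(abs(z-.034)<.004),roof=rail&(abs(z-.136)<.004),railtop=rail&(z>.004)&(z<.045),base=ts&(abs(z-.016)<.004),lamp=ts&(z>.03)&(x<.58),sens=ts&(z>.03)&(x>.6),stop=rail&(abs(z-.104)<.003)&(y<-.3)).items():
        if m.sum()>4: print(n,m.sum(),*rect(W[m]))
E
```

```text
top
padtop 54 [ 546.5 -253.3] [30.3  9.5] 4.24
plate 867 [ 535.2 -287.3] [100.4 101.4] 10.56
roof 1336 [ 553.  -352.5] [91.5 78.9] 4.27
railtop 2735 [ 541.8 -256.1] [334.2 171.5] 88.43
base 1529 [590.8  29.3] [ 69.9 229. ] 80.11
lamp 633 [511.1  42.8] [49.1 57.9] 80.19
sens 732 [669.9  16.1] [57.  60.4] 80.84
side
padtop 76 [ 546.5 -252.4] [32.9 12.1] 7.62
plate 1268 [ 541.9 -317.3] [ 91.5 167.2] 15.46
roof 1471 [ 553.5 -351.5] [94.7 80.3] 3.97
railtop 3932 [ 532.7 -258.6] [160.9 352.4] 4.5
base 1115 [590.5  30.7] [ 75.9 229.6] 79.16
lamp 1024 [510.5  41.4] [48.7 58.8] 78.8
sens 1082 [668.7  15.3] [57.9 60.1] 80.95
stop 40 [ 576.6 -365.6] [24.3 61.6] 63.96
```

View pics/v1.png

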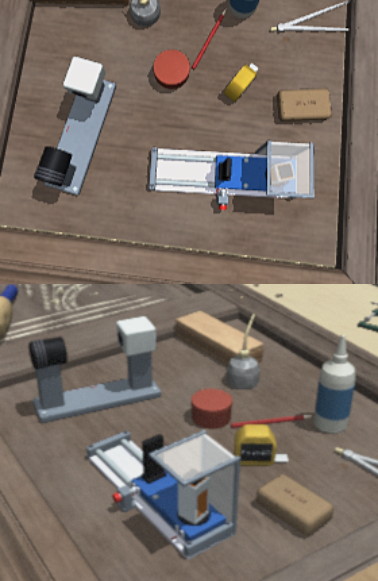

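The picture shows the rail at lower right, with the hood on its right end and the paddle near crop pixel (223,168). The tester is at left, its dark lamp nearest the robot. In the side view a white face of the cell points towards the robot and an amber one towards the camera. The measurements agree: the rail yaw is about 4.1° from the roof and paddle, which are 99–100 mm apart. The tester is at (0.5907, 0.030) with yaw about −10°. Next I push the carrier.

```bash
cat >> h.py <<'E'
RY=0.0715; PAD=np.array([.5465,-.2528])
ex=np.array([np.cos(RY),np.sin(RY)]); ey=np.array([-np.sin(RY),np.cos(RY)])
def rl(x,y,z): return [*(PAD+ex*x+ey*y),z]   # rail frame, origin at paddle start = rail middle
E
python3 - <<'E'
from h import *
o=observe(); print(o["tcp_rot"],o["qpos"])
move_gripper(0.0)
best=None
for yaw in (RY+np.pi/2,RY-np.pi/2):
    q=inverse_kinematics(rl(0,-30,.25)if 0 else rl(0,-.030,.25),[np.pi,0,yaw]); print(yaw,q)
    if q is not None and (best is None or abs(q[5])<abs(best[0])): best=(q[5],yaw)
rot=[np.pi,0,best[1]]
p=o["tool_pos"]; move_straight([p[0],p[1],.29],speed=.2)
reach(rl(0,-.030,.25),rot)
move_straight(rl(0,-.030,.078),speed=.15)
o=observe();print(o["time"],o["tool_pos"],o["wrist_force"])
print(move_straight(rl(0,-.005,.078),speed=.02,until_force=1.5))
p=np.array(observe()["tool_pos"]);print("contact rail y",(p[:2]-PAD)@ey)
c=(p[:2]-PAD)@ey
move_straight(rl(0,c+.1085,.078),speed=.045)
dwell(.3);o=observe();print(o["time"],(np.array(o["tool_pos"])[:2]-PAD)@ey-c,o["wrist_force"])
g=get_image("side");save(g,"push.png")
W,ok=cloud(g);m=(abs(W[...,2]-.104)<.004)
E
```

```text
[ 3.14155509e+00 -5.90265165e-06  2.72677387e+00] [ 1.07338538e+00  1.23778542e-01  1.65030667e+00  9.17041013e-06
  1.36747049e+00 -8.25940154e-02]
1.6422963267948965 [-0.56277605  0.0329734   1.68722897  0.          1.42139028 -0.63427605]
-1.4992963267948967 [-5.62776048e-01  3.29733966e-02  1.68722897e+00 -4.44089210e-16
  1.42139028e+00  2.50731661e+00]
7.675 [ 0.54944768 -0.28323631  0.07934575] [-0.15383312 -0.59118114  0.59889752]
True
contact rail y -0.017146828812216203
11.2667 0.10846649464421348 [-0.61600152  0.26443709 -0.08563414]
```

```bash
python3 - <<'E'
from h import *
move_straight(rl(0,.070,.078),speed=.1)
move_straight(rl(0,.070,.16),speed=.2)
move_straight(rl(-.10,.13,.25),speed=.25)
print(observe()["time"])
def rect(P): 
    (c,s,a)=cv2.minAreaRect((P[:,:2]*1000).astype(np.float32)); return np.round(c,1),np.round(s,1),round(a,2)
print("nest exp",rl(0,.010,0))
for cam in ["top","side"]:
    g=get_image(cam);save(g,cam+"2.png");W,ok=cloud(g);z=W[...,2]
    np.savez("/tmp/"+cam+"2.npz",W=W,ok=ok,**g)
    rxy=(W[...,:2]-PAD); a=rxy@ex; b=rxy@ey
    for n,m in dict(pad=(abs(a)<.025)&(abs(b-.11)<.03)&(abs(z-.105)<.004),stop=(np.hypot(a,b-.01)<.03)&(abs(z-.104)<.003),shoul=(np.hypot(a,b-.01)<.03)&(abs(z-.096)<.003),col=(np.hypot(a,b-.01)<.035)&(z>.045)&(z<.1)).items():
        if m.sum()>3: print(cam,n,m.sum(),*rect(W[m]),"rail",a[m].mean().round(4),b[m].mean().round(4))
    for t in ["cell","frosted_a","window_a","paddle"]:
        for k in masks_of(t,cam)[:2]:
            p=k["pixels"]&ok
            p&=(z>.045)&(z<.095)
            if p.sum()<8: continue
            P=W[p]; q=P[:,:2]-np.median(P[:,:2],0); w,V=np.linalg.eigh(q.T@q)
            print(cam,t,round(k["conf"],2),np.round(k["position"]),p.sum(),np.median(P,0).round(4),"normal deg",np.degrees(np.arctan2(V[1,0],V[0,0])).round(1),np.sqrt(w/len(q)).round(4))
a=cv2.imread("pics/top2.png")[180:300,230:430];b=cv2.imread("pics/side2.png")[160:320,230:430]
cv2.imwrite("pics/v2.png",np.vstack([cv2.resize(a,None,fx=2,fy=2),cv2.resize(b,None,fx=2,fy=2)]))
E
```

```text
12.9833
nest exp [np.float64(0.545785609054089), np.float64(-0.24282555036223052), 0]
top stop 84 [ 545.4 -241.2] [21.  26.2] 22.52 rail 0.0004 0.0106
top shoul 72 [ 546.  -242.5] [30.3 30.1] 19.14 rail -0.0007 0.0106
top col 117 [ 546.1 -242.5] [30.2 30.6] 18.47 rail -0.0032 0.0132
top cell 0.63 [354. 245.] 63 [ 0.537  -0.2331  0.0824] normal deg -177.9 [0.0101 0.0126]
top frosted_a 0.29 [353. 245.] 63 [ 0.537  -0.2331  0.0824] normal deg -177.9 [0.0101 0.0126]
top paddle 0.68 [334. 246.] 9 [ 0.5559 -0.2436  0.0935] normal deg 153.2 [0.0072 0.0148]
side pad 64 [ 538.7 -142.1] [31.3 13.3] 2.05 rail 0.0003 0.1092
side stop 83 [ 544.5 -241.3] [23.7 22.9] 23.44 rail -0.0016 0.01
side shoul 90 [ 546.1 -241.4] [32.1 32.1] 20.19 rail -0.0042 0.0048
side col 410 [ 545.6 -241.4] [33.7 33. ] 17.37 rail -0.0077 0.0051
side cell 0.56 [309. 245.] 306 [ 0.534  -0.2507  0.0686] normal deg -132.9 [0.0065 0.0107]
side frosted_a 0.56 [304. 249.] 225 [ 0.5321 -0.2451  0.0708] normal deg -162.0 [0.0011 0.009 ]
side window_a 0.5 [312. 255.] 52 [ 0.5474 -0.2555  0.0544] normal deg -69.1 [0.0009 0.0056]
side paddle 0.9 [291. 245.] 289 [ 0.5381 -0.1456  0.0702] normal deg -87.5 [0.0053 0.0101]
```

View pics/v2.png

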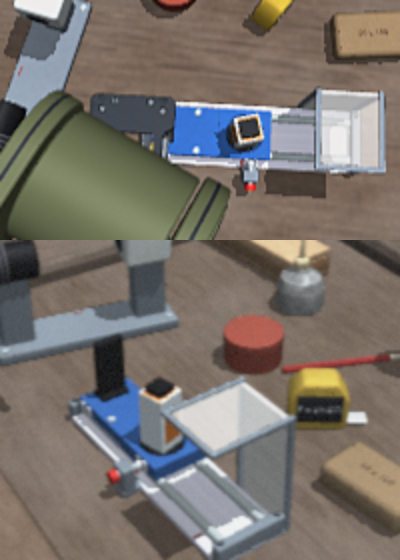

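The carrier is at about 109 mm of travel and the cell is standing. The paddle is at crop pixel (107,365), and the cell at (160,415) with its white face towards the robot. The face normals put the grip line at about 18.8°, and the cell centre at (0.546, −0.242).

```bash
python3 - <<'E'
from h import *
ga=np.radians(18.8); C=[.5458,-.2422]
rot=[np.pi,0,ga+np.pi/2]
move_straight(rl(-.06,.13,.25),speed=.2)
move_gripper(1.0)
reach([*C,.22],rot); move_straight([*C,.064],speed=.15)
p0=observe(); print(p0["time"],p0["tool_pos"],p0["wrist_force"])
move_gripper(0.0)
o=observe(); print(o["width"]*95,o["grip_force"],o["wrist_force"])
move_straight([*C,.12],speed=.08); o=observe();print(o["time"],o["width"]*95,o["grip_force"])
dwell(.2)
g=get_image("side");save(g,"lift.png")
move_straight([*C,.27],speed=.2)
a2=np.radians(-10.0)+np.pi/2
B=[.5907,.0298]
reach([*B,.27],[np.pi,0,a2+np.pi/2])
dwell(.3);o=observe();print(o["time"],o["tool_pos"],o["tcp_rot"],o["width"]*95,o["wrist_force"])
for cam in ["side","top"]:
    g=get_image(cam);save(g,cam+"3.png");W,ok=cloud(g);z=W[...,2];np.savez("/tmp/"+cam+"3.npz",W=W,ok=ok,**g)
    for t in ["cell","frosted_a","window_a"]:
        for k in masks_of(t,cam)[:1]:
            p=k["pixels"]&ok&(np.hypot(W[...,0]-B[0],W[...,1]-B[1])<.04)
            if p.sum()<8: continue
            P=W[p]; q=P[:,:2]-np.median(P[:,:2],0); w,V=np.linalg.eigh(q.T@q)
            print(cam,t,round(k["conf"],2),np.round(k["position"]),p.sum(),np.median(P,0).round(4),"z",np.percentile(P[:,2],[1,99]).round(4),"normal",np.degrees(np.arctan2(V[1,0],V[0,0])).round(1),np.sqrt(w/len(q)).round(4))
    m=(np.hypot(*(W[...,:2]-PAD-ey*.11).transpose(2,0,1))<.03)&(abs(z-.105)<.004)
    if m.sum(): print("paddle",m.sum(),((W[m][:,:2]-PAD)@ey).mean())
a=cv2.imread("pics/lift.png")[140:300,220:440];b=cv2.imread("pics/side3.png")[60:260,200:420]
cv2.imwrite("pics/v3.png",cv2.resize(np.vstack([a,b]),None,fx=1.6,fy=1.6))
E
```

```text
17.1667 [ 0.54667479 -0.24257804  0.06534448] [-0.1316084  -0.94269566  0.5149615 ]
29.911112241486677 29.97953563928604 [-0.66151323 -1.15370786  0.29804995]
19.05 29.80327957906845 29.978413581848145
21.5667 [0.59077259 0.02883889 0.27000357] [-3.14154853e+00  1.79640663e-05  2.96535933e+00] 29.90609314091294 [ 0.13546009 -0.255712   -1.73829462]
side cell 0.87 [262. 113.] 339 [0.5812 0.0182 0.2549] z [0.2348 0.3046] normal -128.7 [0.0083 0.0116]
side frosted_a 0.67 [266. 112.] 144 [0.5897 0.0168 0.2558] z [0.243  0.2687] normal -101.8 [0.0018 0.0082]
side window_a 0.48 [272. 194.] 452 [0.5877 0.0245 0.0177] z [0.0031 0.0209] normal -54.9 [0.019  0.0206]
paddle 67 0.10947092324721251
paddle 59 0.10974661139306882
```

View pics/v3.png

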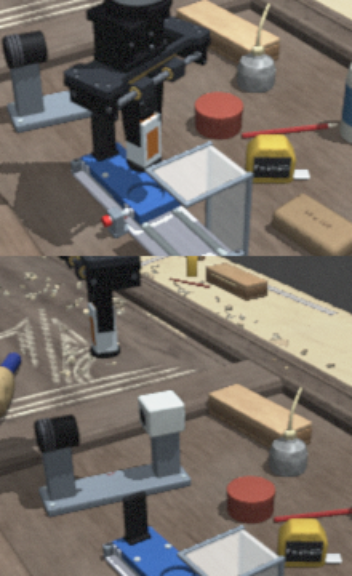

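The upper half shows the cell lifted between the fingers, amber window free. The lower half shows it upright above the tester, near crop pixel (103,330), with its frosted side (normal about 78–80°) to the camera. The carrier is still at 109.5 mm. Now I lower it.

```bash
python3 - <<'E'
from h import *
B=[.5907,.0298]
move_straight([*B,.122],speed=.1); dwell(.6)
o=observe();print(o["time"],o["tool_pos"],o["tcp_rot"],o["width"]*95,o["grip_force"],o["wrist_force"])
for cam in ["side","top"]:
    g=get_image(cam);save(g,cam+"4.png");W,ok=cloud(g);z=W[...,2]
    d=W[...,:2]-np.array(B); t=np.radians(-10); u=d@[np.cos(t),np.sin(t)]; v=d@[-np.sin(t),np.cos(t)]
    for n,m in dict(lamp=(u<-.04)&(u>-.12)&(abs(v)<.04)&(abs(z-.13)<.02),sens=(u>.04)&(u<.12)&(abs(v)<.04)&(abs(z-.13)<.02),cell=(abs(u)<.03)&(abs(v)<.03)&(z>.075)&(z<.1)).items():
        if m.sum()>5: print(cam,n,m.sum(),"u",np.percentile(u[m],[2,98]).round(4),"v",np.percentile(v[m],[2,98]).round(4),"z",z[m].min().round(4))
b=cv2.imread("pics/side4.png")[120:280,200:400]
cv2.imwrite("pics/v4.png",cv2.resize(b,None,fx=3,fy=3))
E
```

```text
24.2 [0.59068824 0.02978852 0.12198247] [ 3.14158901e+00 -3.33306558e-05  2.96702567e+00] 29.917117873936647 29.97841089963913 [ 0.07211163 -0.44451636 -1.50161493]
side lamp 507 u [-0.1098 -0.0534] v [-0.0244  0.0098] z 0.11
side sens 597 u [0.0505 0.1075] v [-0.0286  0.0241] z 0.1103
side cell 109 u [-0.0197  0.02  ] v [-0.0204  0.0107] z 0.0852
top lamp 441 u [-0.1085 -0.0533] v [-0.0243  0.0072] z 0.1174
top sens 453 u [0.0531 0.1083] v [-0.028   0.0193] z 0.1108
```

View pics/v4.png

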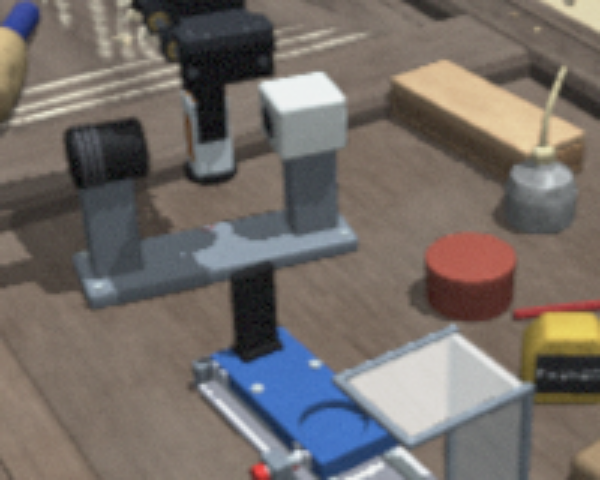

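The cell hangs upright at crop pixel (210,150) between the lamp and the sensor, clear of both. The foot is centred along the beam (u from −20 to +20 mm), about 1 mm off sideways, and the underside is near 84 mm. I'm handing it in.

```bash
python3 -c "
from bench import *
print(job_done())"
```

```text
the job is handed in; nothing more can be done
None
```

The job is handed in, with no verdict returned: the cell was held upright by its frosted sides in the middle of the beam, clear of the tester, and the carrier last measured about 109.5 mm along, in the second detent.

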